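# Line up the seasonings on the spice stand by height

## Robot

A 6-joint arm with a two-finger parallel gripper is mounted at the origin on a cart in front of the work surface, level with it; the furniture and walls round the work are solid. World frame = base frame: x ahead of the robot, y to its left, z up, the work surface at z = 0. Lengths are in m, angles in rad, forces in N, time in s.
With the tool pointing down it reaches from about 0.3 to 0.875 m from the base axis. Payload 6.4 kg.
Tool frame: the origin (TCP) lies at the very end of the fingers, on their centre line; the grasp point (between the pads) lies 19 mm behind it; z points along the fingers, y is the line along which they close (so a half turn about z gives the same grasp; the last joint's range is limited). The gripper opens to 85 mm and grips with 20 to 120 N. Pads are 22 mm wide; open, the fingers measure 114 mm over their backs; the gripper's body (76 mm by 85 mm) begins 54 mm behind the grasp point. The pads swing forward as they close: fully open they stand 13 mm farther back than shut.
Start: joints at [1.056, 0.181, 1.607, -0, 1.354, -0.206], TCP at [0.175, 0.548, 0.231] pointing down, gripper open.
Joint ranges: [-2.99, 2.99], [-0.89, 2.07], [0.3, 2.58], [-1.14, 4.28], [0, 2.63], [-3.12, 3.12]. Speed limits (rad/s): [2.57, 2.57, 3.01, 3.14, 3.14, 3.14].

## Interface

Orientations are given as a unit quaternion [w, x, y, z].
In Python, from bench import * gives the robot as it stands. The module is installed in compiled form; this text tells all that it offers.
- The arm moves only by the tool arm_command, never from a script. Its arguments are lists of equal length, an entry for each row: "dp": the shift along the tool's x, y, z in units of 0.25 m (1.0 is 0.25 m), a list of three; "turn": the turn, a rotation vector about the tool's x, y, z in units of 30 degrees (1.0 is 30 degrees), a list of three; "jaw": the opening, from 0 (shut) to 1 (fully open). A call has 1 to 5 rows; each row is the pose to reach, as a shift and turn from the pose commanded when the call began, along the tool's axes at that moment; what a row does not reach only later rows make up. A row lasts 1/8 s, in which the tool goes at most 62.5 mm and 10.7 degrees, less where a joint would pass 70% of its speed; a pose out of reach is approached as far as the arm can. A call with a number of a shift or a turn outside -1 to 1 is refused whole. A call with a gripper value outside its range is refused whole. The fingers move at their own pace and stop on an object; the grip force is fixed at half the most. Time passes only in rows, so rows that repeat a pose let the fingers close. It gives the time, the measured TCP pose, the force, the opening and the grip force at its end, in the units of the state.
- get_obs(): the state, without advancing time (a new reading comes with each control period).
- camera(name): name is "side" or "top"; returns the picture (400x640x3 uint8, blue, green, red); there is no depth.
- get_calibration(name): a dict with "camera_matrix" (3x3 intrinsics, pixels), "R" (3x3) and "t" (3): a world point X has camera coordinates R X + t. Camera axes: x right, y down, z forward; pixel columns grow to the right and rows downward; lengths in m; the calibration is good to about 2 mm. A picture is of the moment at which its call begins. get_calibration takes no time and is no camera call.
- hand_in(): hands the job in; it is judged then, once.
The state is a dict: "time_s": time; "q": joint angles; "dq": joint speeds; "joint_efforts": joint torques, N m; "eef_pos": TCP position; "eef_rot": TCP orientation; "wrist_force": force on the tool from outside, world axes, zero at the start; "torque": the same for the moment, N m; "opening": opening from 0.0 (shut) to 1.0 (fully open); "grasp_force": force on a finger pad.
Only numpy, scipy, OpenCV 4.12 (cv2) and the standard library are available. Lean on these libraries where they do the work, as an engineer would, in place of code of your own. Each camera call takes 0.05 s, during which the arm holds its last target. There are 200 camera calls.

## Task

Tidy the seasonings: stand the wooden grinder, the slim glass spice jar and the two small cartons on the round coasters of the spice stand in order of height, the tallest next to the tall arched end panel and the shortest at the far, low end. Set each one upright in the middle of its own coaster, let go of everything, and leave the honey jar where it stands.

Things in the scene. Friction and masses are not known exactly. Their poses are not given: they have to be found in the camera images.
- grinder: Plain turned wooden grinder, an upright cylinder 49 mm in diameter, 130 mm tall, 0.2 kg. Stands upright on the counter in front of the stand. Origin: centre of its underside, z up.
- spice_jar: Slim round glass spice jar with a yellow lid, 45 mm in diameter, 102 mm tall, 0.11 kg. Stands upright on the counter in front of the stand. Origin: centre of its underside, z up.
- yellow_carton: Small yellow carton, 31 mm along its x, 36 mm along its y, 74 mm tall, 0.09 kg. Starts within 0.5 rad of yaw 0. Stands upright on the counter in front of the stand. Origin: centre of its underside, z up.
- blue_carton: Small low carton, blue and white, 37 mm along its x, 51 mm along its y, 46 mm tall, 0.05 kg. Starts within 0.5 rad of yaw 0. Stands upright on the counter in front of the stand. Origin: centre of its underside, z up.
- coaster0: One of four identical round dark wooden coasters lying in a row along a low, light wooden stand, about 100 mm from centre to centre; which name is where in the row is shuffled at every start. 72 mm diameter, 6 mm thick, fixed. Origin: centre of its underside, so its top is 6 mm above the origin (18 mm above the counter).
- coaster1: One of four identical round dark wooden coasters lying in a row along a low, light wooden stand, about 100 mm from centre to centre; which name is where in the row is shuffled at every start. 72 mm diameter, 6 mm thick, fixed. Origin: centre of its underside, so its top is 6 mm above the origin (18 mm above the counter).
- coaster2: One of four identical round dark wooden coasters lying in a row along a low, light wooden stand, about 100 mm from centre to centre; which name is where in the row is shuffled at every start. 72 mm diameter, 6 mm thick, fixed. Origin: centre of its underside, so its top is 6 mm above the origin (18 mm above the counter).
- coaster3: One of four identical round dark wooden coasters lying in a row along a low, light wooden stand, about 100 mm from centre to centre; which name is where in the row is shuffled at every start. 72 mm diameter, 6 mm thick, fixed. Origin: centre of its underside, so its top is 6 mm above the origin (18 mm above the counter).
- end_panel: Upright arched light wooden panel at one end of the stand (either end; the other has an 18 mm block), fixed. 12 mm thick along its y (the row), 80 mm wide along x, 115 mm tall. Origin: centre of its underside, 12 mm above the counter, about 65, 165, 265 and 365 mm from the coaster centres. The board is 80 x 470 mm. A wall shelf begins at x 0.63 m, 0.62 m above the counter: keep the wrist low.
- honey_jar: Squat honey jar with a red lid, 67 x 72 mm, 103 mm tall, standing on the counter to the right; not part of the job. Origin: centre of its underside.
Not all that is in view belongs to the job. What is shaped like the yellow_carton but black or red is not meant.

How it is judged:
By the outcome, as a careful person would: the job done as asked, in the order asked, and still so for the second after the job is handed in, with the robot touching nothing.
It also fails if it takes over 88 s, if anything falls off the work surface, if the arm or the gripper's body presses on something with over 40 N, if the wrist force passes 120 N, or if a joint passes its speed limit or range.

## Working session

There is one attempt and no reset: what is moved stays moved. The work goes in short steps, Python scripts to look and compute and a tool call to move; the robot and the scene stay as the last step left them, time stands still between calls to the robot, and variables do not carry over. Pictures are saved under pics/ and viewed, at most 14 in all, crops included, and the job is handed in when it is done.

Besides the shell and the picture viewer there is one more tool, called after ">>>" as name(argument=value, ...) on one line, values as JSON. arm_command: Moves the arm, as the interface text tells. Its arguments: {"type":"object","properties":{"dp":{"type":"array"},"turn":{"type":"array"},"jaw":{"type":"array"}},"required":["dp","turn","jaw"]}

```bash
mkdir -p pics
python3 - <<'E'
from bench import *
import cv2
for n in("top","side"):
    cv2.imwrite(f"pics/{n}0.png",camera(n)); c=get_calibration(n); print(n,c)
o=get_obs();print(o['time_s'],o['eef_pos'],o['eef_rot'],o['opening'])
E
```

```text
top {'camera_matrix': array([[500.53034076,   0.        , 321.24552816],
       [  0.        , 500.53034076, 200.2957508 ],
       [  0.        ,   0.        ,   1.        ]]), 'R': array([[ 0.00795409, -0.9996741 ,  0.02425749],
       [-0.98876467, -0.01148377, -0.14903879],
       [ 0.14926878, -0.02279948, -0.98853377]]), 't': array([-0.06000995,  0.48951999,  1.24167535])}
side {'camera_matrix': array([[387.71905808,   0.        , 328.85008823],
       [  0.        , 387.71905808, 196.47597809],
       [  0.        ,   0.        ,   1.        ]]), 'R': array([[ 0.8480454 , -0.52988189,  0.00664659],
       [-0.18750628, -0.3117769 , -0.93147011],
       [ 0.49564139,  0.78868266, -0.36375715]]), 't': array([-0.43060186,  0.12985735,  0.82149204])}
0.1 [0.17448667 0.54736096 0.23047991] [-2.80208062e-04  1.53780102e-01  9.88104765e-01 -7.57717000e-04] 0.9974552059131839
```

View pics/top0.png

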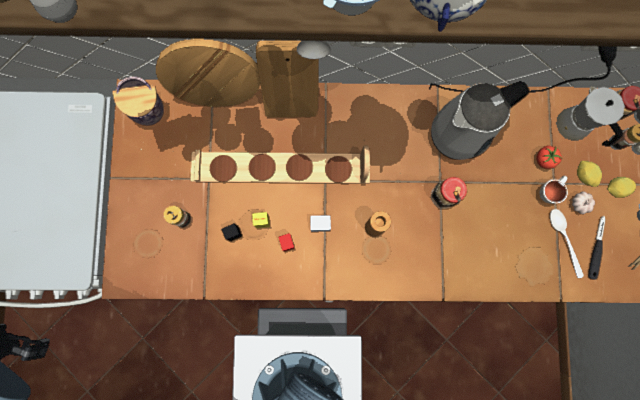

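View pics/side0.png

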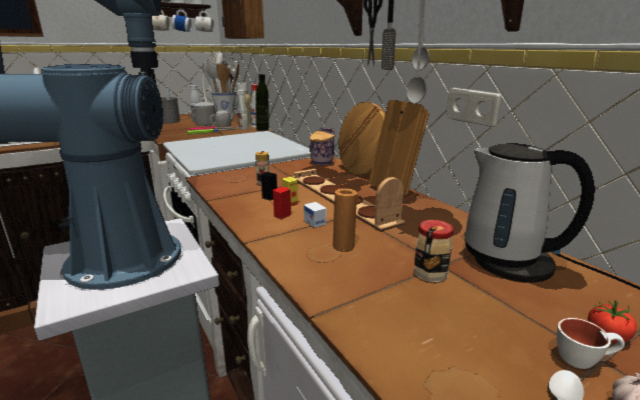

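The top view shows the panel at the right, low-y end of the stand (365,165). The coasters sit at columns 223, 262, 300 and 338, row 168. The jar is at (176,215), the yellow carton at (260,219), the blue/white one at (320,223), the grinder at (377,223), and the black and red decoys at (232,231) and (287,242).

```bash
cat > h.py <<'E'
from bench import *
import cv2, numpy as np
def ray(n,uv,z):
    c=get_calibration(n);R,t=c['R'],c['t'];C=-R.T@t
    d=R.T@np.linalg.inv(c['camera_matrix'])@np.array([uv[0],uv[1],1.]);return C+d*(z-C[2])/d[2]
def proj(n,X):
    c=get_calibration(n);p=c['camera_matrix']@(c['R']@np.array(X)+c['t']);return p[:2]/p[2]
def blob(m,box):
    x0,y0,x1,y1=box;k=np.zeros(m.shape,np.uint8);k[y0:y1,x0:x1]=m[y0:y1,x0:x1]*255
    cs,_=cv2.findContours(k,cv2.RETR_EXTERNAL,cv2.CHAIN_APPROX_NONE)
    return max(cs,key=cv2.contourArea)
def poly(n,c,z):
    """world-plane hull of a contour at height z -> minAreaRect (m) """
    P=np.array([ray(n,p[0],z)[:2] for p in c],np.float32)*1000
    return cv2.minAreaRect(P),P.mean(0)
E
python3 - <<'E'
from h import *
im=cv2.imread("pics/top0.png");hsv=cv2.cvtColor(im,cv2.COLOR_BGR2HSV);H,S,V=cv2.split(hsv)
cv2.imwrite("pics/crop0.png",cv2.resize(im[140:260,150:410],None,fx=3,fy=3,interpolation=cv2.INTER_CUBIC))
yel=(H>22)&(H<36)&(S>150)&(V>140)
wh=(S<60)&(V>150)
cst=(V<110)&(H<20)
for nm,m,b,z in [("yel",yel,(245,205,275,235),.074),("blue",wh,(305,210,335,235),.046),("jar",yel,(160,200,195,230),.102)]+[(f"c{i}",cst,(u-17,150,u+17,186),.018) for i,u in enumerate((223,262,300,338))]:
    c=blob(m,b);r,mn=poly("top",c,z);print(nm,cv2.boundingRect(c),cv2.contourArea(c),np.round(r[0],1),np.round(r[1],1),round(r[2],1))
s=cv2.imread("pics/side0.png");cv2.imwrite("pics/crops0.png",cv2.resize(s[140:260,240:440],None,fx=4,fy=4,interpolation=cv2.INTER_CUBIC))
E
```

```text
yel (254, 225, 2, 1) 0.0 [421.3 109. ] [2.4 0. ] 90.6
blue (310, 215, 21, 15) 268.5 [433.5 -52.4] [35.5 50.5] 0.6Traceback (most recent call last):
  File "<stdin>", line 8, in <module>
  File "h.py", line 11, in blob
    return max(cs,key=cv2.contourArea)
ValueError: max() iterable argument is empty
```

View pics/crop0.png

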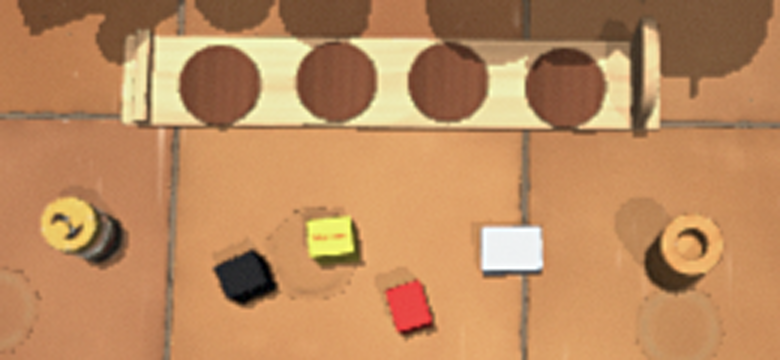

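The crop shows the lid at about (173,214), the yellow top at about (260,219), the blue carton's white top at (320,223) and the grinder's top ring at (380,221). The coasters are clean dark ellipses.

Run:
```python
from h import *
im=cv2.imread("pics/top0.png");hsv=cv2.cvtColor(im,cv2.COLOR_BGR2HSV);H,S,V=cv2.split(hsv)
for p in [(260,217),(172,219),(173,208),(380,215),(386,221),(374,216),(380,228),(377,233),(223,168),(338,168),(243,168),(240,215),(233,228),(287,240)]: print(p,hsv[p[1],p[0]],end=' ')
print()
def go(nm,m,b,z):
    c=blob(m,b);r,mn=poly("top",c,z);print(nm,cv2.boundingRect(c),cv2.contourArea(c),np.round(r[0],1),np.round(r[1],1),round(r[2],1))
go("yel",(H>24)&(S>150)&(V>120)&(H<40),(245,205,275,235),.074)
go("lid",(H>19)&(S>100)&(V>120)&(H<40),(160,200,195,230),.102)
go("red",((H<6)|(H>174))&(S>150)&(V>140),(275,228,300,255),.074)
go("blk",(V<60),(218,218,246,245),.074)
go("blue",(S<60)&(V>150),(305,210,335,235),.046)
for i,u in enumerate((223,262,300,338)): go(f"c{i}",(V<150)&(S>0),(u-17,150,u+17,186),.018)
s=cv2.imread("pics/side0.png");cv2.imwrite("pics/crops0.png",cv2.resize(s[140:260,240:440],None,fx=4,fy=4,interpolation=cv2.INTER_CUBIC))
```

```text
(260, 217) [ 30 139 239] (172, 219) [ 19 138 129] (173, 208) [ 23 143 236] (380, 215) [ 17 138 234] (386, 221) [ 15 148 198] (374, 216) [ 16 139 237] (380, 228) [ 17 137 237] (377, 233) [ 15 159  77] (223, 168) [  9 143 136] (338, 168) [ 10 144 138] (243, 168) [ 22  85 237] (240, 215) [ 14 136 218] (233, 228) [120  16  48] (287, 240) [  1 181 232] 
yel (254, 225, 3, 1) 0.0 [421.3 107.8] [0.  4.9] 0.6
lid (164, 206, 18, 18) 222.5 [442.4 303. ] [41.2 40.4] 66.2
red (279, 234, 15, 17) 153.5 [381.6  31.7] [35.9 29.5] 17.2
blk (222, 224, 20, 17) 203.5 [403.  164.4] [36.7 39.1] 24.2
blue (310, 215, 21, 15) 268.5 [433.5 -52.4] [35.5 50.5] 0.6
c0 (206, 155, 34, 31) 531.0 [571.7 205. ] [76.4 84.9] 6.6
c1 (245, 150, 30, 31) 559.5 [588.3 102.7] [88.9 67.9] 12.7
c2 (286, 150, 31, 31) 567.5 [591.2   0.9] [68.  89.1] 76.2
c3 (321, 156, 34, 30) 541.5 [573.5 -95.8] [76.3 86.1] 3.4
```

View pics/crops0.png

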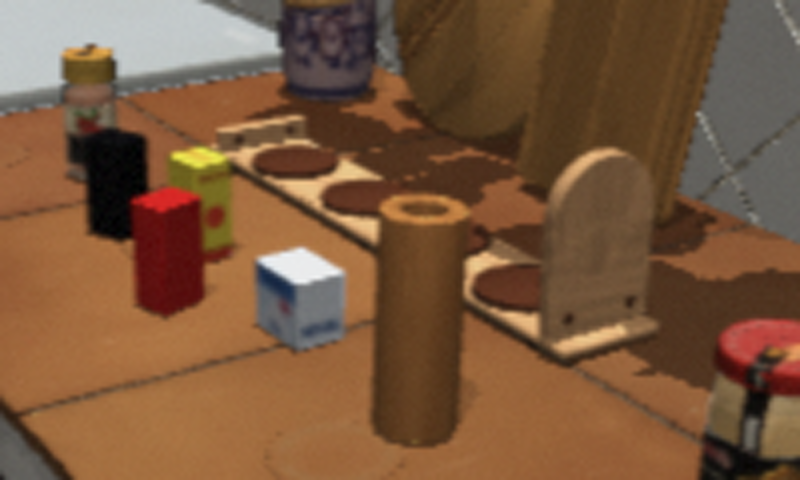

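The side crop confirms the layout: the red decoy is in front of the yellow carton, the black one is beside it, and the panel is next to the coaster at the low-y end.

Run:
```python
from h import *
im=cv2.imread("pics/top0.png");hsv=cv2.cvtColor(im,cv2.COLOR_BGR2HSV);H,S,V=cv2.split(hsv)
def go(nm,m,b,z):
    c=blob(m,b);r,mn=poly("top",c,z);print(nm,cv2.boundingRect(c),cv2.contourArea(c),np.round(r[0],1),np.round(r[1],1),round(r[2],1))
go("yel",(H>23)&(S>90)&(V>190)&(H<40),(245,205,275,235),.074)
go("yelall",(H>23)&(S>90)&(V>60)&(H<40),(245,205,275,235),.074)
go("lid",(H>19)&(S>100)&(V>170)&(H<40),(160,200,195,230),.102)
for i,u in enumerate((223,262,300,338)): go(f"c{i}",(V<165)&(S>105)&(H<14),(u-17,152,u+17,182),.018)
print("grinder top",ray("top",(380.3,221.2),.13))
print("bd",[ray("top",p,.012) for p in((202,152),(202,182),(357,152),(357,182))])
# side check
s=cv2.imread("pics/side0.png")
for nm,P in dict(grt=ray("top",(380.3,221.2),.13),lid=[.4424,.303,.102],yel=[.43,.095,.074],bl=[.4335,-.0524,.046]).items(): print(nm,(proj("side",P)-[240,140])*4, (proj("side",[P[0],P[1],0])-[240,140])*4)
gray=cv2.cvtColor(im,cv2.COLOR_BGR2GRAY)
print(S[206:236,364:394:1][::3]); print(V[206:236:3,364:394])
```

```text
yel (252, 212, 16, 14) 149.5 [437.8  97.4] [29.6 35.6] 7.0
yelall (252, 212, 17, 16) 198.5 [434.9  95.8] [36.6 38.4] 7.8
lid (164, 206, 18, 18) 213.0 [442.1 303.3] [39.5 40.6] 16.5
c0 (210, 155, 26, 27) 504.5 [576.  201.9] [66.2 66.2] 45.8
c1 (249, 154, 26, 26) 499.0 [580.6 101.2] [66.8 65.3] 0.8
c2 (286, 154, 26, 26) 503.5 [581.9   4.6] [66.9 65.5] 0.7
c3 (325, 156, 27, 26) 502.5 [578. -99.] [66.9 68.3] 0.7
grinder top [ 0.42782572 -0.19290541  0.13      ]
bd [array([0.61871554, 0.25887181, 0.012     ]), array([0.53852758, 0.2554001 , 0.012     ]), array([ 0.62445134, -0.14955204,  0.012     ]), array([ 0.54359736, -0.1493326 ,  0.012     ])]
grt [421.02479978 204.87444066] [415.98358485 419.07002833]
lid [86.68990286 47.96354929] [ 93.65900825 168.26258012]
yel [189.5304743  155.25521345] [192.86707004 253.31520112]
bl [300.06963103 260.87991646] [300.52355881 327.0753137 ]
[[136 137 136 136 136 139 135 136 134 136 140 137 136 139 138 138 139 138
  141 137 137 140 140 139 138 139 141 141 137 139]
 [137 133 136 139 137 134 134 132 136 135 134 136 136 134 136 137 137 137
  136 138 13
[... 1590 characters left out ...]
128 152 167 163 147 100
   60  50 100 185 238 237 233 227 204 201 204 202]
 [190 191 165  94  57  69 162 247 240 235 231 225 237 237 236 236 231 225
  210 154  68 102 198 238 236 237 229 194 202 205]
 [171  87  60  67  67  67 120 210 240 237 233 227 222 225 221 218 217 215
  210 176 110 193 241 239 237 230 203 204 206 208]
 [146  62  58  67  72  74  67  81 152 225 240 235 235 234 234 236 236 237
  237 236 238 236 236 234 222 180 201 204 211 215]
 [200 117  57  62  68  70  74  73  72  71  84 125 186 228 237 238 238 237
  235 231 227 217 196 202 205 208 206 207 210 214]
 [219 211 160  83  59  60  66  72  73  72  77  75  76  77  76  72  72  84
  118 171 209 210 207 207 204 207 206 206 207 209]]
```

>>> arm_command(dp=[[-0.66,-0.3,0],[-0.66,-0.3,0],[-0.66,-0.3,0],[-0.66,-0.3,0]], turn=[[0,0,1],[0,0,1],[0,0,1],[0,0,1]], jaw=[1,1,1,1])

```text
time_s: 0.6
eef_pos: [0.3116, 0.4238, 0.2309]
eef_rot: [0.0, 0.407, 0.913, -0.0]
wrist_force: [0.1, -0.4, -0.6]
opening: 0.999
grasp_force: 0.0
```

>>> arm_command(dp=[[0,0,0],[0,0,0],[0,0,0],[0,0,0]], turn=[[0,0,1],[0,0,1],[0,0,1],[0,0,1]], jaw=[1,1,1,1])

```text
time_s: 1.1
eef_pos: [0.3082, 0.4267, 0.231]
eef_rot: [-0.0, 0.626, 0.78, -0.0]
wrist_force: [-0.2, -0.8, 0.5]
opening: 1.0
grasp_force: 0.0
```

>>> arm_command(dp=[[0,0,0],[0,0,0],[0,0,0]], turn=[[0,0,0.41],[0,0,0.41],[0,0,0.41]], jaw=[1,1,1])

```text
time_s: 1.48
eef_pos: [0.3088, 0.4264, 0.2312]
eef_rot: [-0.0, 0.705, 0.709, -0.0]
wrist_force: [-0.7, -0.5, 0.3]
opening: 1.004
grasp_force: 0.0
```

```bash
cat >> h.py <<'E'
from scipy.spatial.transform import Rotation as Ro
def st():
    o=get_obs();w,x,y,z=o['eef_rot'];R=Ro.from_quat([x,y,z,w])
    M=R.as_matrix();print('t',round(o['time_s'],2),'p',np.round(o['eef_pos'],4),'open',round(o['opening'],3),'gf',round(o['grasp_force'],1),'F',np.round(o['wrist_force'],1),'closing deg',round(float(np.degrees(np.arctan2(M[1,1],M[0,1]))),2),'tilt',np.round(M[:2,2],4));return np.array(o['eef_pos']),M
def need(X):
    p,M=st();print('dp',np.round(M.T@(np.array(X)-p)/.25,3))
E
python3 - <<'E'
from h import *
need([.4421,.3033,.15])
im=cv2.imread("pics/top0.png");H,S,V=cv2.split(cv2.cvtColor(im,cv2.COLOR_BGR2HSV))
for u in (223,262,300,338):
    c=blob((V<165)&(S>105)&(H<14),(u-17,152,u+17,182));m=cv2.moments(c);print(ray("top",(m['m10']/m['m00'],m['m01']/m['m00']),.018))
E
```

```text
t 1.48 p [0.3088 0.4264 0.2312] open 1.004 gf 0.0 F [-0.7 -0.5  0.3] closing deg 0.29 tilt [-0.0002 -0.    ]
dp [-0.495  0.531  0.325]
[0.57533613 0.20215841 0.018     ]
[0.58047887 0.10094977 0.018     ]
[0.58126696 0.00358656 0.018     ]
[ 0.57785893 -0.09897177  0.018     ]
```

>>> arm_command(dp=[[-0.495,0.53,0.3],[-0.495,0.53,0.3],[-0.495,0.53,0.3],[-0.495,0.53,0.3],[-0.495,0.53,0.3]], turn=[[0,0,0],[0,0,0],[0,0,0],[0,0,0],[0,0,0]], jaw=[1,1,1,1,1])

```text
time_s: 2.1
eef_pos: [0.4416, 0.3024, 0.1561]
eef_rot: [-0.0, 0.707, 0.707, -0.0]
wrist_force: [-1.5, -0.1, 0.2]
opening: 0.998
grasp_force: 0.0
```

>>> arm_command(dp=[[0,0,0],[0,0,0]], turn=[[0,0,0],[0,0,0]], jaw=[1,1])

```text
time_s: 2.35
eef_pos: [0.4411, 0.3037, 0.1571]
eef_rot: [0.0, 0.706, 0.708, 0.001]
wrist_force: [-0.3, -0.5, -0.5]
opening: 1.004
grasp_force: 0.0
```

Run:
```python
from h import *
need([.4421,.3033,.05])
cv2.imwrite("pics/top1.png",cv2.resize(camera("top")[140:260,130:330],None,fx=4,fy=4))
```

```text
t 2.35 p [0.4411 0.3037 0.1571] open 1.004 gf 0.0 F [-0.3 -0.5 -0.5] closing deg 0.15 tilt [0.0011 0.0006]
dp [-0.002  0.003  0.428]
```

>>> arm_command(dp=[[0,0,0.2],[0,0,0.42],[0,0,0.42],[0,0,0.42]], turn=[[0,0,0],[0,0,0],[0,0,0],[0,0,0]], jaw=[1,1,1,1])

```text
time_s: 2.9
eef_pos: [0.4426, 0.3033, 0.0532]
eef_rot: [0.0, 0.707, 0.707, 0.001]
wrist_force: [0.9, 0.3, 1.3]
opening: 0.995
grasp_force: 0.0
```

>>> arm_command(dp=[[0,0,0],[0,0,0],[0,0,0],[0,0,0],[0,0,0]], turn=[[0,0,0],[0,0,0],[0,0,0],[0,0,0],[0,0,0]], jaw=[0,0,0,0,0])

```text
time_s: 3.52
eef_pos: [0.4429, 0.303, 0.0532]
eef_rot: [0.001, 0.707, 0.707, 0.001]
wrist_force: [-0.7, -1.1, 7.5]
opening: 0.495
grasp_force: 60.2
```

Run:
```python
from h import *
st()
```

```text
t 3.52 p [0.4429 0.303  0.0532] open 0.495 gf 60.2 F [-0.7 -1.1  7.5] closing deg 0.01 tilt [0.0027 0.0012]
```

>>> arm_command(dp=[[0,0,-0.4],[0,0,-0.4],[-0.5,0.3,-0.4],[-1,0.55,-0.4],[-1,0.55,-0.4]], turn=[[0,0,0],[0,0,0],[0,0,0],[0,0,0],[0,0,0]], jaw=[0,0,0,0,0])

```text
time_s: 4.15
eef_pos: [0.5337, 0.1373, 0.1522]
eef_rot: [0.0, 0.707, 0.707, 0.001]
wrist_force: [1.2, -0.4, -1.6]
opening: 0.498
grasp_force: 61.7
```

>>> arm_command(dp=[[0,0,0],[0,0,0]], turn=[[0,0,0],[0,0,0]], jaw=[0,0])

```text
time_s: 4.4
eef_pos: [0.5326, 0.1387, 0.1513]
eef_rot: [-0.0, 0.707, 0.707, -0.0]
wrist_force: [-0.2, 0.4, -0.4]
opening: 0.496
grasp_force: 61.7
```

Run:
```python
from h import *
need([.5813,.0036,.1])
```

```text
t 4.4 p [0.5326 0.1387 0.1513] open 0.496 gf 61.7 F [-0.2  0.4 -0.4] closing deg -0.06 tilt [-0.0005  0.0005]
dp [-0.54   0.195  0.205]
```

>>> arm_command(dp=[[-0.54,0.195,0],[-0.54,0.195,0],[-0.54,0.195,0.1],[-0.54,0.195,0.2],[-0.54,0.195,0.2]], turn=[[0,0,0],[0,0,0],[0,0,0],[0,0,0],[0,0,0]], jaw=[0,0,0,0,0])

```text
time_s: 5.03
eef_pos: [0.5794, 0.0056, 0.0991]
eef_rot: [-0.002, 0.706, 0.708, -0.001]
wrist_force: [-0.1, 0.6, -1.9]
opening: 0.5
grasp_force: 61.6
```

>>> arm_command(dp=[[0,0,0],[0,0,0]], turn=[[0,0,0],[0,0,0]], jaw=[0,0])

```text
time_s: 5.28
eef_pos: [0.5825, 0.0045, 0.1028]
eef_rot: [0.001, 0.707, 0.708, 0.001]
wrist_force: [-0.4, -0.3, -0.5]
opening: 0.496
grasp_force: 61.6
```

Run:
```python
from h import *
need([.5813,.0036,.071])
s=camera("side");t=camera("top")
cv2.imwrite("pics/s2.png",np.hstack([cv2.resize(s[120:260,290:430],(400,400)),cv2.resize(t[100:220,240:360],(400,400))]))
```

```text
t 5.28 p [0.5825 0.0045 0.1028] open 0.496 gf 61.6 F [-0.4 -0.3 -0.5] closing deg 0.09 tilt [ 0.0023 -0.0004]
dp [-0.004 -0.005  0.127]
```

View pics/s2.png

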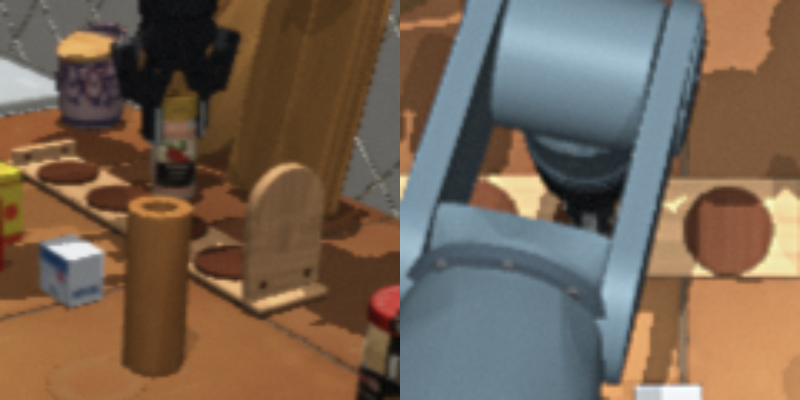

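The side view shows the jar held upright over its coaster, which is partly hidden behind the grinder.

>>> arm_command(dp=[[0,0,0.06],[0,0,0.11],[0,0,0.115],[0,0,0.12],[0,0,0.12]], turn=[[0,0,0],[0,0,0],[0,0,0],[0,0,0],[0,0,0]], jaw=[0,0,0,0,0])

```text
time_s: 6.0
eef_pos: [0.5813, 0.0037, 0.0712]
eef_rot: [-0.0, 0.707, 0.707, -0.0]
wrist_force: [-1.3, -0.7, 2.5]
opening: 0.497
grasp_force: 61.9
```

>>> arm_command(dp=[[0,0,0.004],[0,0,0.004]], turn=[[0,0,0],[0,0,0]], jaw=[0,0])

```text
time_s: 6.25
eef_pos: [0.5814, 0.0037, 0.0712]
eef_rot: [-0.0, 0.707, 0.707, -0.0]
wrist_force: [-4.6, 0.4, 9.6]
opening: 0.496
grasp_force: 62.6
```

>>> arm_command(dp=[[0,0,0],[0,0,0],[0,0,0],[0,0,0],[0,0,0]], turn=[[0,0,0],[0,0,0],[0,0,0],[0,0,0],[0,0,0]], jaw=[1,1,1,1,1])

```text
time_s: 6.88
eef_pos: [0.5817, 0.0038, 0.0702]
eef_rot: [-0.0, 0.707, 0.707, -0.0]
wrist_force: [-0.4, 0.1, -0.1]
opening: 0.998
grasp_force: 0.0
```

>>> arm_command(dp=[[0,0,-0.1],[0,0,-0.3],[0,0,-0.4],[0,0,-0.4],[0,0,-0.4]], turn=[[0,0,0],[0,0,0],[0,0,0],[0,0,0],[0,0,0]], jaw=[1,1,1,1,1])

```text
time_s: 7.5
eef_pos: [0.5809, 0.0039, 0.1691]
eef_rot: [-0.001, 0.707, 0.707, -0.0]
wrist_force: [-0.5, 0.0, -0.8]
opening: 1.002
grasp_force: 0.0
```

Run:
```python
from h import *
need([.4378,.0974,.13])
```

```text
t 7.5 p [0.5809 0.0039 0.1691] open 1.002 gf 0.0 F [-0.5  0.  -0.8] closing deg 0.01 tilt [-0.0017  0.0003]
dp [ 0.374 -0.572  0.157]
```

>>> arm_command(dp=[[0.374,-0.572,0],[0.374,-0.572,0],[0.374,-0.572,0.15],[0.374,-0.572,0.15],[0.374,-0.572,0.15]], turn=[[0,0,-0.24],[0,0,-0.24],[0,0,-0.24],[0,0,-0.24],[0,0,-0.24]], jaw=[1,1,1,1,1])

```text
time_s: 8.12
eef_pos: [0.4386, 0.0972, 0.1322]
eef_rot: [-0.0, 0.661, 0.75, -0.0]
wrist_force: [0.2, -1.0, -0.3]
opening: 0.999
grasp_force: 0.0
```

>>> arm_command(dp=[[0,0,0],[0,0,0]], turn=[[0,0,0],[0,0,0]], jaw=[1,1])

```text
time_s: 8.38
eef_pos: [0.4399, 0.0967, 0.1333]
eef_rot: [0.0, 0.662, 0.75, 0.0]
wrist_force: [0.2, -0.6, 0.1]
opening: 1.003
grasp_force: 0.0
```

Run:
```python
from h import *
need([.4378,.0974,.028])
```

```text
t 8.38 p [0.4399 0.0967 0.1333] open 1.003 gf 0.0 F [ 0.2 -0.6  0.1] closing deg 7.15 tilt [ 0.0012 -0.0001]
dp [ 0.004 -0.008  0.421]
```

>>> arm_command(dp=[[0,-0.006,0.2],[0,-0.006,0.42],[0,-0.006,0.42],[0,-0.006,0.42]], turn=[[0,0,0],[0,0,0],[0,0,0],[0,0,0]], jaw=[1,1,1,1])

```text
time_s: 8.88
eef_pos: [0.4387, 0.0968, 0.0294]
eef_rot: [0.001, 0.661, 0.75, 0.001]
wrist_force: [0.3, 0.1, -0.4]
opening: 0.999
grasp_force: 0.0
```

>>> arm_command(dp=[[0,0,0],[0,0,0],[0,0,0],[0,0,0],[0,0,0]], turn=[[0,0,0],[0,0,0],[0,0,0],[0,0,0],[0,0,0]], jaw=[0,0,0,0,0])

```text
time_s: 9.5
eef_pos: [0.438, 0.0971, 0.0289]
eef_rot: [0.001, 0.661, 0.75, 0.001]
wrist_force: [-1.1, 0.6, 7.0]
opening: 0.351
grasp_force: 59.0
```

>>> arm_command(dp=[[0,0,-0.2],[0,0,-0.4],[0,0,-0.4],[0,0,-0.4]], turn=[[0,0,0],[0,0,0],[0,0,0.24],[0,0,0.24]], jaw=[0,0,0,0])

```text
time_s: 10.0
eef_pos: [0.4373, 0.0971, 0.1284]
eef_rot: [0.0, 0.707, 0.708, 0.0]
wrist_force: [0.1, 0.5, -2.0]
opening: 0.358
grasp_force: 59.6
```

Run:
```python
from h import *
need([.5805,.101,.09])
```

```text
t 10.0 p [0.4373 0.0971 0.1284] open 0.358 gf 59.6 F [ 0.1  0.5 -2. ] closing deg 0.07 tilt [ 0.0012 -0.0001]
dp [0.015 0.573 0.154]
```

>>> arm_command(dp=[[0.015,0.573,0],[0.015,0.573,0],[0.015,0.573,0.1],[0.015,0.573,0.15],[0.015,0.573,0.15]], turn=[[0,0,0],[0,0,0],[0,0,0],[0,0,0],[0,0,0]], jaw=[0,0,0,0,0])

```text
time_s: 10.62
eef_pos: [0.5776, 0.1009, 0.0879]
eef_rot: [-0.002, 0.707, 0.708, -0.002]
wrist_force: [-1.4, 0.6, -1.1]
opening: 0.354
grasp_force: 59.8
```

>>> arm_command(dp=[[0,0,0],[0,0,0]], turn=[[0,0,0],[0,0,0]], jaw=[0,0])

```text
time_s: 10.88
eef_pos: [0.5805, 0.1009, 0.0914]
eef_rot: [0.001, 0.707, 0.707, 0.001]
wrist_force: [0.3, 0.1, -0.3]
opening: 0.355
grasp_force: 59.8
```

Run:
```python
from h import *
need([.5805,.101,.0475])
```

```text
t 10.88 p [0.5805 0.1009 0.0914] open 0.355 gf 59.8 F [ 0.3  0.1 -0.3] closing deg 0.03 tilt [ 0.0016 -0.0001]
dp [ 0.    -0.     0.176]
```

>>> arm_command(dp=[[0,0,0.1],[0,0,0.16],[0,0,0.17],[0,0,0.172],[0,0,0.172]], turn=[[0,0,0],[0,0,0],[0,0,0],[0,0,0],[0,0,0]], jaw=[0,0,0,0,0])

```text
time_s: 11.5
eef_pos: [0.5811, 0.1008, 0.048]
eef_rot: [0.0, 0.707, 0.707, 0.0]
wrist_force: [0.3, 0.2, -0.7]
opening: 0.356
grasp_force: 60.0
```

>>> arm_command(dp=[[0,0,0.004],[0,0,0.004]], turn=[[0,0,0],[0,0,0]], jaw=[0,0])

```text
time_s: 11.75
eef_pos: [0.581, 0.1008, 0.047]
eef_rot: [0.0, 0.707, 0.707, 0.0]
wrist_force: [-0.0, 0.7, 3.0]
opening: 0.351
grasp_force: 60.0
```

Contact. I'll release, retreat and go to the blue carton.

>>> arm_command(dp=[[0,0,0],[0,0,0],[0,0,0],[0,0,0],[0,0,0]], turn=[[0,0,0],[0,0,0],[0,0,0],[0,0,0],[0,0,0]], jaw=[1,1,1,1,1])

```text
time_s: 12.38
eef_pos: [0.5804, 0.1008, 0.0463]
eef_rot: [-0.0, 0.707, 0.707, -0.0]
wrist_force: [0.6, 0.4, -0.5]
opening: 1.001
grasp_force: 0.0
```

>>> arm_command(dp=[[0,0,-0.1],[0,0,-0.3],[0,0,-0.5],[0,0,-0.5],[0,0,-0.5]], turn=[[0,0,0],[0,0,0],[0,0,0],[0,0,0],[0,0,0]], jaw=[1,1,1,1,1])

```text
time_s: 13.0
eef_pos: [0.5801, 0.1009, 0.1709]
eef_rot: [-0.0, 0.707, 0.707, -0.0]
wrist_force: [-1.2, -0.5, -1.1]
opening: 1.0
grasp_force: 0.0
```

>>> arm_command(dp=[[-0.61,-0.59,0],[-0.61,-0.59,0],[-0.61,-0.59,0],[-0.61,-0.59,0.2],[-0.61,-0.59,0.2]], turn=[[0,0,0],[0,0,0],[0,0,0],[0,0,0],[0,0,0]], jaw=[1,1,1,1,1])

```text
time_s: 13.62
eef_pos: [0.4281, -0.051, 0.1171]
eef_rot: [-0.005, 0.708, 0.706, -0.002]
wrist_force: [-0.2, 0.6, 0.4]
opening: 1.0
grasp_force: 0.0
```

>>> arm_command(dp=[[0,0,0],[0,0,0]], turn=[[0,0,0],[0,0,0]], jaw=[1,1])

```text
time_s: 13.88
eef_pos: [0.4344, -0.0514, 0.1223]
eef_rot: [0.001, 0.707, 0.708, 0.0]
wrist_force: [-0.2, 0.3, -0.0]
opening: 1.002
grasp_force: 0.0
```

Run:
```python
from h import *
need([.4335,-.0524,.014])
```

```text
t 13.88 p [ 0.4344 -0.0514  0.1223] open 1.002 gf 0.0 F [-0.2  0.3 -0. ] closing deg 0.08 tilt [ 0.0018 -0.0005]
dp [-0.004 -0.005  0.433]
```

>>> arm_command(dp=[[-0.004,-0.004,0.2],[-0.004,-0.004,0.4],[-0.004,-0.004,0.425],[-0.004,-0.004,0.425]], turn=[[0,0,0],[0,0,0],[0,0,0],[0,0,0]], jaw=[1,1,1,1])

```text
time_s: 14.38
eef_pos: [0.4331, -0.0527, 0.0161]
eef_rot: [0.0, 0.707, 0.707, 0.0]
wrist_force: [-0.2, -1.1, 0.7]
opening: 1.001
grasp_force: 0.0
```

>>> arm_command(dp=[[0,0,0],[0,0,0],[0,0,0],[0,0,0],[0,0,0]], turn=[[0,0,0],[0,0,0],[0,0,0],[0,0,0],[0,0,0]], jaw=[0,0,0,0,0])

```text
time_s: 15.0
eef_pos: [0.4331, -0.0531, 0.0164]
eef_rot: [0.001, 0.707, 0.707, 0.0]
wrist_force: [-1.9, 0.9, 9.3]
opening: 0.42
grasp_force: 59.4
```

>>> arm_command(dp=[[0,0,-0.2],[0,0,-0.4],[0,0,-0.6],[0,0,-0.6],[0,0,-0.6]], turn=[[0,0,0],[0,0,0],[0,0,0],[0,0,0],[0,0,0]], jaw=[0,0,0,0,0])

```text
time_s: 15.62
eef_pos: [0.4316, -0.0526, 0.1648]
eef_rot: [-0.0, 0.707, 0.707, -0.0]
wrist_force: [-0.3, 0.2, -0.6]
opening: 0.419
grasp_force: 59.6
```

>>> arm_command(dp=[[1,0,0],[1,0,0],[1,0,0],[1,0,0],[1,0,0]], turn=[[0,0,0],[0,0,0],[0,0,0],[0,0,0],[0,0,0]], jaw=[0,0,0,0,0])

```text
time_s: 16.25
eef_pos: [0.4296, 0.2009, 0.1629]
eef_rot: [-0.001, 0.705, 0.709, -0.001]
wrist_force: [-0.1, -0.1, -0.9]
opening: 0.419
grasp_force: 59.6
```

Run:
```python
from h import *
need([.5755,.202,.09])
```

```text
t 16.25 p [0.4296 0.2009 0.1629] open 0.419 gf 59.6 F [-0.1 -0.1 -0.9] closing deg 0.39 tilt [-0.004   0.0001]
dp [0.    0.585 0.289]
```

>>> arm_command(dp=[[0.02,0.575,0],[0.02,0.575,0],[0.02,0.575,0.2],[0.02,0.575,0.29],[0.02,0.575,0.29]], turn=[[0,0,0],[0,0,0],[0,0,0],[0,0,0],[0,0,0]], jaw=[0,0,0,0,0])

```text
time_s: 16.88
eef_pos: [0.5727, 0.2004, 0.0881]
eef_rot: [-0.003, 0.708, 0.707, -0.004]
wrist_force: [-0.8, -0.0, -0.2]
opening: 0.42
grasp_force: 59.7
```

>>> arm_command(dp=[[0,0,0],[0,0,0],[0,0,0]], turn=[[0,0,0],[0,0,0],[0,0,0]], jaw=[0,0,0])

```text
time_s: 17.25
eef_pos: [0.5764, 0.2024, 0.0939]
eef_rot: [0.001, 0.707, 0.707, 0.001]
wrist_force: [-0.7, 0.4, 0.7]
opening: 0.418
grasp_force: 59.7
```

Run:
```python
from h import *
need([.5755,.202,.0345])
```

```text
t 17.25 p [0.5764 0.2024 0.0939] open 0.418 gf 59.7 F [-0.7  0.4  0.7] closing deg 0.02 tilt [0.0023 0.0003]
dp [-0.002 -0.004  0.238]
```

>>> arm_command(dp=[[-0.002,-0.004,0.12],[-0.002,-0.004,0.21],[-0.002,-0.004,0.228],[-0.002,-0.004,0.23],[-0.002,-0.004,0.23]], turn=[[0,0,0],[0,0,0],[0,0,0],[0,0,0],[0,0,0]], jaw=[0,0,0,0,0])

```text
time_s: 17.88
eef_pos: [0.5757, 0.202, 0.0363]
eef_rot: [0.001, 0.707, 0.707, 0.001]
wrist_force: [-0.4, -0.3, -0.1]
opening: 0.422
grasp_force: 59.7
```

>>> arm_command(dp=[[0,0,0.004],[0,0,0.004]], turn=[[0,0,0],[0,0,0]], jaw=[0,0])

```text
time_s: 18.12
eef_pos: [0.5751, 0.2019, 0.0346]
eef_rot: [0.0, 0.707, 0.707, 0.0]
wrist_force: [-1.3, -0.4, 1.4]
opening: 0.425
grasp_force: 59.8
```

>>> arm_command(dp=[[0,0,0.002],[0,0,0.002],[0,0,0.002],[0,0,0.002],[0,0,0.002]], turn=[[0,0,0],[0,0,0],[0,0,0],[0,0,0],[0,0,0]], jaw=[0,1,1,1,1])

```text
time_s: 18.75
eef_pos: [0.5746, 0.2018, 0.0334]
eef_rot: [-0.0, 0.707, 0.707, -0.0]
wrist_force: [-1.0, 0.1, 0.3]
opening: 0.992
grasp_force: 0.0
```

>>> arm_command(dp=[[0,0,0],[0,0,-0.1],[0,0,-0.3],[0,0,-0.5],[0,0,-0.6]], turn=[[0,0,0],[0,0,0],[0,0,0],[0,0,0],[0,0,0]], jaw=[1,1,1,1,1])

```text
time_s: 19.38
eef_pos: [0.5761, 0.2021, 0.1872]
eef_rot: [0.001, 0.707, 0.707, 0.002]
wrist_force: [0.2, -0.4, 0.3]
opening: 0.999
grasp_force: 0.0
```

>>> arm_command(dp=[[-0.4,-0.58,-0.1],[-0.8,-0.58,-0.1],[-1,-0.58,-0.1],[-1,-0.58,-0.1],[-1,-0.58,-0.1]], turn=[[0,0,0],[0,0,0],[0,0,0],[0,0,0],[0,0,0]], jaw=[1,1,1,1,1])

```text
time_s: 20.0
eef_pos: [0.4287, -0.05, 0.209]
eef_rot: [0.001, 0.707, 0.707, 0.0]
wrist_force: [1.1, -0.6, 1.5]
opening: 0.999
grasp_force: 0.0
```

Run:
```python
from h import *
need([.428,-.192,.19])
cv2.imwrite("pics/side3.png",cv2.resize(camera("side")[140:260,240:440],None,fx=4,fy=4))
```

```text
t 20.0 p [ 0.4287 -0.05    0.209 ] open 0.999 gf 0.0 F [ 1.1 -0.6  1.5] closing deg -0.03 tilt [ 0.0009 -0.0007]
dp [-0.568 -0.003  0.076]
```

View pics/side3.png

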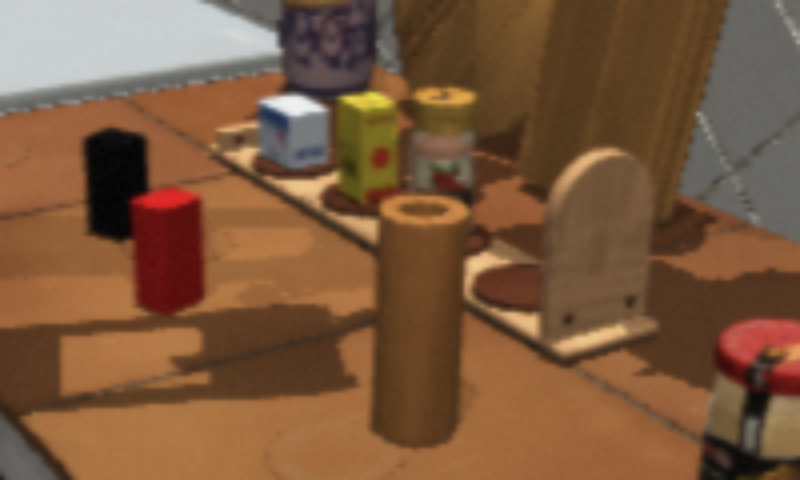

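The blue carton, yellow carton and jar all stand upright on their coasters. The grinder is untouched and goes next.

>>> arm_command(dp=[[-0.57,-0.003,0],[-0.57,-0.003,0],[-0.57,-0.003,0],[-0.57,-0.003,0],[-0.57,-0.003,0]], turn=[[0,0,0],[0,0,0],[0,0,0],[0,0,0],[0,0,0]], jaw=[1,1,1,1,1])

```text
time_s: 20.68
eef_pos: [0.4289, -0.1892, 0.2083]
eef_rot: [-0.001, 0.707, 0.708, 0.0]
wrist_force: [0.6, -0.1, 0.6]
opening: 0.996
grasp_force: 0.0
```

>>> arm_command(dp=[[0,0,0],[0,0,0]], turn=[[0,0,0],[0,0,0]], jaw=[1,1])

```text
time_s: 20.92
eef_pos: [0.4292, -0.1896, 0.2086]
eef_rot: [0.0, 0.706, 0.708, 0.0]
wrist_force: [-0.6, -0.2, 0.0]
opening: 0.996
grasp_force: 0.0
```

Run:
```python
from h import *
need([.428,-.1925,.08])
```

```text
t 20.93 p [ 0.4292 -0.1896  0.2086] open 0.996 gf 0.0 F [-0.6 -0.2  0. ] closing deg 0.11 tilt [0.0001 0.    ]
dp [-0.011 -0.005  0.514]
```

>>> arm_command(dp=[[-0.011,-0.005,0.1],[-0.011,-0.005,0.3],[-0.011,-0.005,0.5],[-0.011,-0.005,0.5],[-0.011,-0.005,0.5]], turn=[[0,0,0],[0,0,0],[0,0,0],[0,0,0],[0,0,0]], jaw=[1,1,1,1,1])

```text
time_s: 21.55
eef_pos: [0.4287, -0.1939, 0.0852]
eef_rot: [0.001, 0.707, 0.707, 0.0]
wrist_force: [-0.1, -1.3, 0.2]
opening: 0.996
grasp_force: 0.0
```

>>> arm_command(dp=[[0,0,0],[0,0,0],[0,0,0],[0,0,0],[0,0,0]], turn=[[0,0,0],[0,0,0],[0,0,0],[0,0,0],[0,0,0]], jaw=[0,0,0,0,0])

```text
time_s: 22.18
eef_pos: [0.4284, -0.1943, 0.0855]
eef_rot: [0.001, 0.707, 0.707, -0.0]
wrist_force: [-3.2, 1.5, 10.2]
opening: 0.556
grasp_force: 60.2
```

Run:
```python
from h import *
st()
```

```text
t 22.18 p [ 0.4284 -0.1943  0.0855] open 0.556 gf 60.2 F [-3.2  1.5 10.2] closing deg 0.02 tilt [ 0.0012 -0.0019]
```

>>> arm_command(dp=[[0,0,-0.2],[0,0,-0.4],[0,0,-0.6],[0.37,0,-0.6],[0.37,0,-0.6]], turn=[[0,0,0],[0,0,0],[0,0,0],[0,0,0],[0,0,0]], jaw=[0,0,0,0,0])

```text
time_s: 22.8
eef_pos: [0.4275, -0.0992, 0.2346]
eef_rot: [0.001, 0.707, 0.707, 0.001]
wrist_force: [0.6, -0.3, -2.7]
opening: 0.557
grasp_force: 62.8
```

>>> arm_command(dp=[[0,0.1,0],[0,0.3,0],[0,0.59,0],[0,0.59,0],[0,0.59,0]], turn=[[0,0,0],[0,0,0],[0,0,0],[0,0,0],[0,0,0]], jaw=[0,0,0,0,0])

```text
time_s: 23.42
eef_pos: [0.5749, -0.1007, 0.233]
eef_rot: [-0.001, 0.707, 0.707, -0.0]
wrist_force: [-0.6, -0.0, -2.1]
opening: 0.557
grasp_force: 63.3
```

>>> arm_command(dp=[[0,0,0],[0,0,0]], turn=[[0,0,0],[0,0,0]], jaw=[0,0])

```text
time_s: 23.68
eef_pos: [0.5744, -0.101, 0.2343]
eef_rot: [0.0, 0.707, 0.707, 0.0]
wrist_force: [0.4, -0.5, -1.7]
opening: 0.557
grasp_force: 63.3
```

Run:
```python
from h import *
need([.578,-.1,.1035])
s=camera("side")
cv2.imwrite("pics/side4.png",cv2.resize(s[60:260,290:450],(480,600)))
```

```text
t 23.68 p [ 0.5744 -0.101   0.2343] open 0.557 gf 63.3 F [ 0.4 -0.5 -1.7] closing deg -0.02 tilt [ 0.0007 -0.0004]
dp [0.004 0.014 0.523]
```

View pics/side4.png

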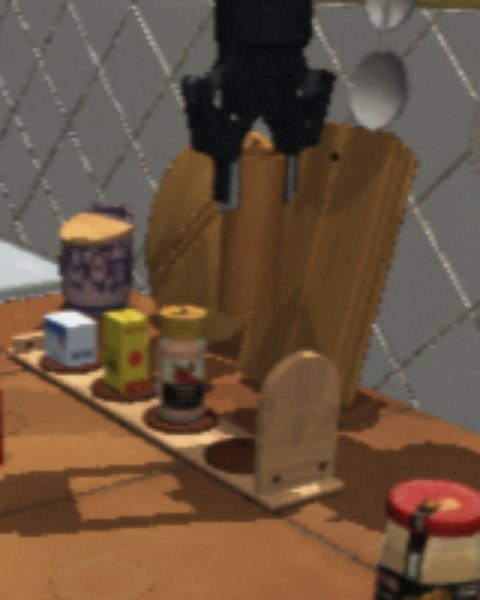

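The grinder hangs upright above the last coaster, and the other three are centred on theirs. Lowering it now.

>>> arm_command(dp=[[0.004,0.014,0.15],[0.004,0.014,0.3],[0.004,0.014,0.42],[0.004,0.014,0.49],[0.004,0.014,0.49]], turn=[[0,0,0],[0,0,0],[0,0,0],[0,0,0],[0,0,0]], jaw=[0,0,0,0,0])

```text
time_s: 24.35
eef_pos: [0.5778, -0.0997, 0.1102]
eef_rot: [-0.001, 0.707, 0.707, -0.0]
wrist_force: [-0.4, 0.3, -1.5]
opening: 0.557
grasp_force: 63.2
```

>>> arm_command(dp=[[0,0,0],[0,0,0.01],[0,0,0.02],[0,0,0.025],[0,0,0.025]], turn=[[0,0,0],[0,0,0],[0,0,0],[0,0,0],[0,0,0]], jaw=[0,0,0,0,0])

```text
time_s: 24.98
eef_pos: [0.5786, -0.0999, 0.1047]
eef_rot: [-0.0, 0.707, 0.707, -0.0]
wrist_force: [-0.8, 0.1, -2.5]
opening: 0.557
grasp_force: 63.3
```

Run:
```python
from h import *
need([.578,-.1,.1035])
```

```text
t 24.98 p [ 0.5786 -0.0999  0.1047] open 0.557 gf 63.3 F [-0.8  0.1 -2.5] closing deg 0.01 tilt [-0.0003  0.0001]
dp [-0.    -0.002  0.005]
```

>>> arm_command(dp=[[0,0,0.003],[0,0,0.006],[0,0,0.006]], turn=[[0,0,0],[0,0,0],[0,0,0]], jaw=[0,0,0])

```text
time_s: 25.35
eef_pos: [0.5788, -0.1, 0.1037]
eef_rot: [0.0, 0.707, 0.707, 0.0]
wrist_force: [-1.3, 1.4, 1.6]
opening: 0.552
grasp_force: 64.0
```

>>> arm_command(dp=[[0,0,0.001],[0,0,0.001],[0,0,0.001],[0,0,0.001],[0,0,0.001]], turn=[[0,0,0],[0,0,0],[0,0,0],[0,0,0],[0,0,0]], jaw=[0,1,1,1,1])

```text
time_s: 25.98
eef_pos: [0.5787, -0.0999, 0.103]
eef_rot: [-0.0, 0.707, 0.707, 0.0]
wrist_force: [0.1, 0.2, -0.4]
opening: 0.999
grasp_force: 0.0
```

>>> arm_command(dp=[[0,0,0],[0,0,-0.1],[0,0,-0.3],[0,0,-0.5],[0,0,-0.5]], turn=[[0,0,0],[0,0,0],[0,0,0],[0,0,0],[0,0,0]], jaw=[1,1,1,1,1])

```text
time_s: 26.6
eef_pos: [0.5815, -0.1009, 0.2335]
eef_rot: [0.004, 0.707, 0.707, 0.002]
wrist_force: [-0.1, -0.1, 0.6]
opening: 1.0
grasp_force: 0.0
```

>>> arm_command(dp=[[-0.2,-0.4,0],[-0.4,-0.8,0],[-0.6,-0.9,0],[-0.9,-0.9,0],[-1,-0.9,0]], turn=[[0,0,0],[0,0,0],[0,0,0],[0,0,0],[0,0,0]], jaw=[1,1,1,1,1])

```text
time_s: 27.22
eef_pos: [0.3672, -0.3109, 0.2274]
eef_rot: [-0.0, 0.707, 0.707, 0.0]
wrist_force: [1.9, -0.7, -0.5]
opening: 0.998
grasp_force: 0.0
```

Run:
```python
from h import *
st()
s=camera("side");t=camera("top")
cv2.imwrite("pics/fin.png",np.vstack([cv2.resize(t[130:200,180:400],(780,248)),cv2.resize(s[140:260,240:440],(580,348)).repeat(1,0)[:, :].copy() if 0 else cv2.copyMakeBorder(cv2.resize(s[140:260,240:440],(580,348)),0,0,0,200,0)]))
```

```text
t 27.23 p [ 0.3672 -0.3109  0.2274] open 0.998 gf 0.0 F [ 1.9 -0.7 -0.5] closing deg 0.02 tilt [-0.      0.0003]
```

View pics/fin.png

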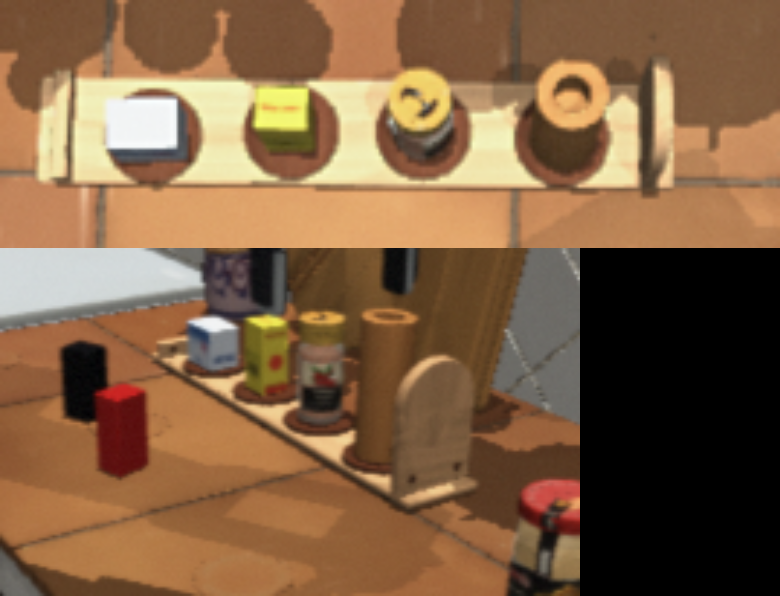

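All four stand upright in order of height, with the grinder next to the panel. A quick numeric check of the centring follows.

Run:
```python
from h import *
im=camera("top");H,S,V=cv2.split(cv2.cvtColor(im,cv2.COLOR_BGR2HSV))
for nm,m,b,z in [("blue",(S<60)&(V>150),(205,150,240,185),.064),("yel",(H>23)&(S>90)&(V>190)&(H<40),(247,148,278,182),.092),("lid",(H>19)&(S>100)&(V>170)&(H<40),(289,148,308,168),.120),("gr",(V>180)&(S>115),(328,143,355,166),.148)]:
    c=blob(m,b);r,_=poly("top",c,z);print(nm,np.round(r[0],1),np.round(r[1],1),round(r[2],1))
```

```text
blue [575.4 208.6] [36. 61.] 0.8
yel [580.6 100.5] [30.3 34.8] 0.8
lid [580.4   4.9] [39.6 41.1] 0.8
gr [580.  -98.6] [43.7 47.4] 0.8
```

Run:
```python
from h import *
print(proj("top",[.5755,.202,.064]), ray("top",(220.3,164.9),.064))
im=camera("top");H,S,V=cv2.split(cv2.cvtColor(im,cv2.COLOR_BGR2HSV))
for nm,m,b,z in [("blue",(S<35)&(V>190),(203,150,245,185),.064)]:
    c=blob(m,b);print(cv2.boundingRect(c));r,_=poly("top",c,z);print(nm,np.round(r[0],1),np.round(r[1],1),round(r[2],1))
```

```text
[219.60077152 163.99003261] [0.57318346 0.20015992 0.064     ]
(210, 158, 20, 14)
blue [574.2 202.2] [33.5 48.4] 0.8
```

All four are centred to within about 3 mm.

```bash
python3 -c "
from bench import *
print(hand_in())"
```

```text
the job is handed in; nothing more can be done
None
```

The grinder, spice jar, yellow carton and blue carton stand upright on the coasters in order of height, tallest next to the arched panel, each within about 3 mm of its coaster's centre by the last camera check; everything is released, the honey jar was not touched, and the job is handed in.

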